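Put the small spray-gun cup away

TASK

Put the small lidded paint cup upright into the open drawer of the grey bench cabinet, setting it down rather than dropping it, let go of it, and then slide the drawer fully shut with the cup standing inside.

Things in the scene. Friction and masses are not known exactly. Their poses are not given: they have to be found in the camera images.
- cup_mid (a point): Small lidded paint cup, loose on the table: straight black cylinder with grey lid, 50 mm in diameter, 52 mm high with its lid, plus a vent knob 14 mm wide, 8 mm high (60 mm in all); about 0.12 kg. Point: on its axis, 30 mm above its underside; z up. A larger lidded cup (80 mm wide, 74 mm high) and an open cup without lid (58 by 62 mm) stand 110 mm or more away: not these.
- drawer_spot (a point): Point on the drawer's floor, 22 mm above the table, midway between the side walls, 65 mm behind the front's inner face. Moves with the drawer. x: level, the way it slides shut; y across; z up. Inside 158 mm wide, 215 mm long; walls rise 61 mm, front 70 mm above the floor. The grey cabinet (105 mm high, fixed) roofs the rear 71 mm above the floor; the first 130 mm or more lie open at the start.
- cab_drawer0_handle (a point): Middle of the drawer's straight steel bar handle: 100 mm long, 11 mm thick, level, parallel to the front, 35 mm before its outer face, 67 mm above the table, 121 mm from drawer_spot towards its -x. Moves with the drawer; same axes as drawer_spot. Pushing it along +x with a few newtons shuts the drawer, which stays where it is left.
- cab_drawer0 (a joint): How far the drawer is pulled out, in m: 0 fully shut, 0.18 fully out; starts 0.14 to 0.175 out. The drawer is the cabinet's only one and opens towards the robot's left.

How it is judged:
On the way:
1. the small cup stands upright on the floor of the drawer, released, while the drawer is still open (x of cup_mid in the frame of drawer_spot between -0.045 and 0.13 m and y of cup_mid in the frame of drawer_spot between -0.06 and 0.06 m and z of cup_mid in the frame of drawer_spot between 0.02 and 0.04 m and angle between cup_mid's own z axis and vertical below 0.17 rad and contact force between the fingers and cup below 0.2 N and value of joint cab_drawer0 above 0.05 m), for 0.2 s.
At the end, for the whole second after the job is handed in: The drawer is shut to within 10 mm, and the small cup stands at rest on its floor, inside its walls, upright to within 10 degrees (x of cup_mid in the frame of drawer_spot between -0.045 and 0.13 m and y of cup_mid in the frame of drawer_spot between -0.06 and 0.06 m and z of cup_mid in the frame of drawer_spot between 0.02 and 0.04 m and angle between cup_mid's own z axis and vertical below 0.17 rad and linear speed of cup below 0.02 m/s and value of joint cab_drawer0 below 0.01 m); the robot touches nothing.
It fails at once if the small cup is dropped or thrown (faster than 0.8 m/s while no finger holds it, a fall of about 33 mm) (linear speed of cup above 0.8 m/s and contact force between the fingers and cup below 0.05 N).
It also fails if it takes over 54 s, if anything falls off the work surface, if the arm or the gripper's body presses on something with over 40 N, if the wrist force passes 120 N, or if a joint passes its speed limit or range.

ROBOT

A 6-joint arm with a two-finger parallel gripper is mounted at the origin on the work surface. World frame = base frame: x ahead of the robot, y to its left, z up, the work surface at z = 0. Lengths are in m, angles in rad, forces in N, time in s.
With the tool pointing down it reaches from about 0.35 to 0.975 m from the base axis. Payload 7.1 kg.
Tool frame: the origin (TCP) lies midway between the tips of the shut fingers; the grasp point (between the pads) lies 19 mm behind it; z points along the fingers, y is the line along which they close (so a half turn about z gives the same grasp; the last joint's range is limited). The gripper opens to 88 mm and grips with 3 to 60 N. Pads are 20 mm wide; open, the fingers measure 115 mm over their backs; the gripper's body (75 mm by 178 mm) begins 61 mm behind the grasp point.
Start: joints at [-1.26, 0.423, 1.63, -0, 1.089, -0.019], TCP at [0.202, -0.591, 0.223] pointing down, gripper open.
Joint ranges: [-3, 3], [-0.9, 2.11], [0.09, 2.58], [-1.31, 4.45], [0.11, 2.69], [-2.54, 2.54]. Speed limits (rad/s): [2.39, 2.39, 3.01, 3.14, 3.14, 3.14].

INTERFACE

Orientations are given as a unit quaternion [w, x, y, z].
In Python, from station import move_pose, movel, movej, command_gripper, wait, inverse_kinematics, read_camera, camera_info, MotionError, job_done, get_time, get_joint_pos, get_qvel, get_effort, get_tcp_pos, get_ee_rot, get_ft_force, get_ft_torque, get_grip_width, get_finger_force gives the robot as it stands. Calls block until the motion is done:
- move_pose(position, orientation): joint-space move of the TCP to a pose.
- movel(position, frame=None, v=0.15, until_force=None): straight line of the TCP; frame=None keeps the orientation; v is the mean speed in m/s. With until_force (N) it stops when the force on the tool has changed by that much, and returns True; else False.
- movej(angles): joint-space move.
- command_gripper(opening): opening from 0.0 (shut) to 1.0 (fully open); the grip force is fixed at half the most; returns when the fingers have stopped.
- wait(seconds).
- inverse_kinematics(position, orientation): joint angles nearest the present ones, or None.
- read_camera(name): name is "side" or "top" or "wrist"; returns the picture (420x560x3 uint8, red, green, blue); there is no depth.
- camera_info(name): a dict with "intrinsics" (3x3 intrinsics, pixels), "T" (4x4, takes a point from camera to world coordinates); the wrist camera has in their place "tool_from_camera" (4x4, takes a point from camera to tool coordinates, whose origin is the TCP and whose axes are the flange's). Camera axes: x right, y up, looking along -z (the intrinsics and any distortion apply to the point x, -y, -z); pixel columns grow to the right and rows downward; lengths in m; the calibration is good to about 2 mm. A picture is of the moment at which its call begins: read the wrist's pose just before it. camera_info takes no time and is no camera call.
A pose or a line that the arm cannot do raises MotionError and nothing moves.
- job_done(): hands the job in; it is judged then, once.
Readings, each from a call of its own:
- get_time(): time.
- get_joint_pos(): joint angles.
- get_qvel(): joint speeds.
- get_effort(): joint torques, N m.
- get_tcp_pos(): TCP position.
- get_ee_rot(): TCP orientation.
- get_ft_force(): force on the tool from outside, world axes, zero at the start.
- get_ft_torque(): the same for the moment, N m.
- get_grip_width(): opening from 0.0 (shut) to 1.0 (fully open).
- get_finger_force(): force on a finger pad.
Only numpy, scipy, OpenCV 4.12 (cv2) and the standard library are available. Lean on these libraries where they do the work, as an engineer would, in place of code of your own. Each camera call takes 0.05 s, during which the arm holds its last target. There are 200 camera calls.

## Working session

There is one attempt and no reset: what is moved stays moved. The work goes in short steps, each a Python script; the robot and the scene stay as the last script left them, time stands still between calls to the robot, and variables do not carry over. Pictures are saved under pics/ and viewed, at most 10 in all, crops included, and the job is handed in when it is done.

```bash
mkdir -p pics; cat > h.py <<'E'
import numpy as np, cv2
from station import *
def snap(n,f):
    im=read_camera(n); cv2.imwrite(f'pics/{f}.png',im[:,:,::-1]); return im
def ray(n,u,v,z):
    c=camera_info(n);K=np.array(c['intrinsics']);T=np.array(c['T'])
    d=np.linalg.solve(K,[u,v,1.]); d=T[:3,:3]@(d*[1,-1,-1]); o=T[:3,3]
    return o+d*(z-o[2])/d[2]
E
python3 - <<'E'
from h import *
a=snap('top','top');b=snap('side','side')
for n in('top','side','wrist'):print(camera_info(n))
print(get_ee_rot(),get_time())
E
```

```text
{'intrinsics': array([[428.3897675 ,   0.        , 279.50016308],
       [  0.        , 428.3897675 , 206.97096848],
       [  0.        ,   0.        ,   1.        ]]), 'T': array([[-0.02798057,  0.99442313, -0.10168446,  0.42503887],
       [-0.99955205, -0.02675309,  0.01341548,  0.04094765],
       [ 0.01062029,  0.10201428,  0.99472624,  1.17908133],
       [ 0.        ,  0.        ,  0.        ,  1.        ]])}
{'intrinsics': array([[489.35754128,   0.        , 280.64318704],
       [  0.        , 489.35754128, 213.14374299],
       [  0.        ,   0.        ,   1.        ]]), 'T': array([[ 0.99978339, -0.00927326, -0.01863262,  0.50572187],
       [-0.00610576,  0.725178  , -0.68853437, -0.80763151],
       [ 0.01989693,  0.688499  ,  0.7249643 ,  0.97303473],
       [ 0.        ,  0.        ,  0.        ,  1.        ]])}
{'intrinsics': array([[333.73480157,   0.        , 274.97103461],
       [  0.        , 333.73480157, 213.21775409],
       [  0.        ,   0.        ,   1.        ]]), 'tool_from_camera': array([[ 7.21142346e-04,  9.65618334e-01,  2.59962907e-01,
         7.15631093e-02],
       [ 9.99999523e-01, -8.67703942e-04,  4.49021111e-04,
        -2.32162911e-04],
       [ 6.59153857e-04,  2.59962459e-01, -9.65618499e-01,
        -1.62078732e-01],
       [ 0.00000000e+00,  0.00000000e+00,  0.00000000e+00,
         1.00000000e+00]])}
[-6.82670154e-04  9.86433161e-01  1.64161944e-01 -9.69190704e-05] 0.1
```

View pics/top.png

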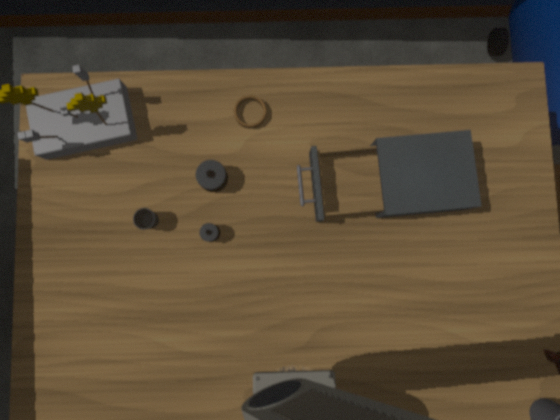

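View pics/side.png

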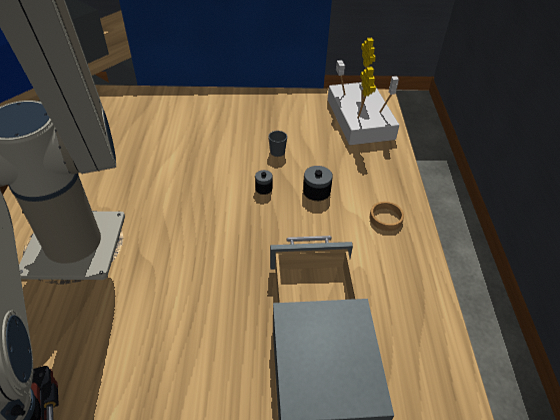

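The top view shows the small cup at (210,232), the big cup at (211,175) and the open cup at (146,218). The drawer handle is at about (301,185), the front at about (318,184), and the cabinet spans columns 377–480. In the side view the small cup is at (264,182). I'll zoom in for accurate edges.

```bash
python3 - <<'E'
from h import *
im=cv2.imread('pics/top.png'); c=im[110:240,190:390]; c=cv2.convertScaleAbs(cv2.resize(c,None,fx=4,fy=4,interpolation=cv2.INTER_CUBIC),alpha=1.8)
cv2.imwrite('pics/topc.png',c)
hsv=cv2.cvtColor(im,cv2.COLOR_BGR2HSV); m=(hsv[:,:,1]<90).astype(np.uint8)
n,l,s,ce=cv2.connectedComponentsWithStats(m)
for i in range(1,n):
    x,y,w,h,a=s[i]
    if a>60 and 110<y<260 and x>120: 
        p=np.argwhere(l==i)[:,::-1].astype(np.float32); print(s[i],ce[i],cv2.minAreaRect(p))
p=ray('top',210,232,.052);q=ray('side',264,176,.052);print(p,q)
E
```

```text
[ 371  129  111   89 7925] [427.36025237 173.07242902] ((425.23260498046875, 173.34469604492188), (81.31867218017578, 107.141357421875), 85.15599822998047)
[296 145  29  77 975] [312.0625641  184.19076923] ((309.03961181640625, 183.8960418701172), (76.2198486328125, 23.582382202148438), 84.2894058227539)
[195 159  32  32 747] [210.33199465 174.33333333] ((210.34616088867188, 174.2307586669922), (30.785863876342773, 29.953811645507812), 33.6900634765625)
[133 208  25  22 415] [144.71325301 218.52771084] ((145.0, 218.5), (21.0, 24.0), 90.0)
[199 223  20  19 300] [208.55       231.92333333] ((208.5, 232.0), (18.0, 19.0), 90.0)
[0.47914805 0.20995285 0.052     ] [0.48373604 0.20969931 0.052     ]
```

View pics/topc.png

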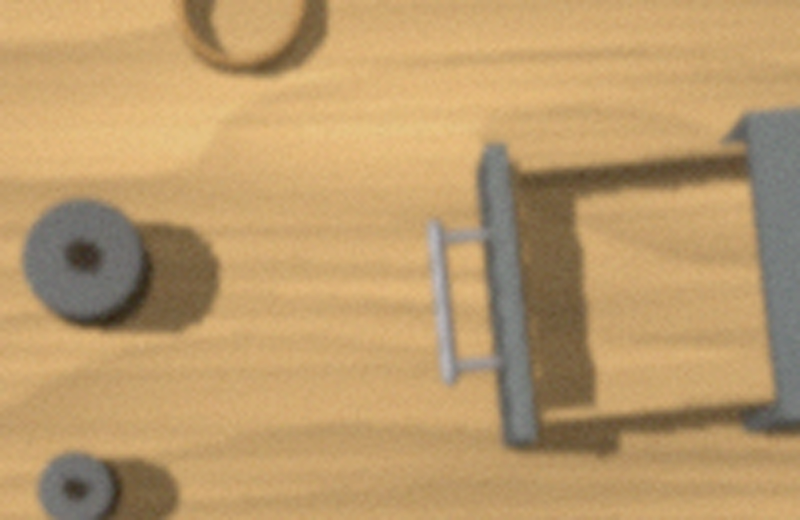

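```bash
cat >> h.py <<'E'
from scipy.spatial.transform import Rotation as Rn
def quat(tx):
    tx=np.array([tx[0],tx[1],0.]);tx/=np.linalg.norm(tx);z=np.array([0,0,-1.])
    return np.roll(Rn.from_matrix(np.c_[tx,np.cross(z,tx),z]).as_quat(),1)
def wray(T,u,v,z):
    K=np.array(camera_info('wrist')['intrinsics']);d=np.linalg.solve(K,[u,v,1.])*[1,-1,-1]
    d=T[:3,:3]@d;o=T[:3,3];return o+d*(z-o[2])/d[2]
def wT():
    q=np.array(get_ee_rot());T=np.eye(4);T[:3,:3]=Rn.from_quat(np.roll(q,-1)).as_matrix();T[:3,3]=get_tcp_pos()
    return T@np.array(camera_info('wrist')['tool_from_camera'])
E
python3 - <<'E'
from h import *
f=lambda x,y:(190+x/4-.4,110+y/4-.4)
P=lambda x,y,z:ray('top',*f(x,y),z)
h1,h2=P(435,225,.067),P(450,380,.067); print('handle',h1,h2,np.linalg.norm(h1-h2))
i1,i2=P(508,150,.092),P(537,440,.092);print('inner',i1,i2)
o1,o2=P(482,160,.092),P(507,440,.092);print('outer',o1,o2)
c=P(77,487,.052);print('cup',c, ray('side',264,176,.052))
d=i2-i1;d/=np.linalg.norm(d); x=np.array([d[1],-d[0],0]); x=x*(-np.sign(x[1]));
hm=(h1+h2)/2;im=(i1+i2)/2;print('x',x,'spot',hm+.121*x,im+.065*x)
move_pose([c[0],c[1],.2],quat(-x))
T=wT();im=snap('wrist','w1');np.save('T1.npy',T);print(get_joint_pos(),get_time())
E
```

```text
handle [ 0.64634159 -0.02679096  0.067     ] [ 0.54335637 -0.03325283  0.067     ] 0.10318775176125787
inner [ 0.6894322  -0.07415694  0.092     ] [ 0.50081552 -0.08569665  0.092     ]
outer [ 0.68326362 -0.05707676  0.092     ] [ 0.50133561 -0.06658887  0.092     ]
cup [0.48093605 0.21294586 0.052     ] [0.48373604 0.20969931 0.052     ]
x [ 0.06106654 -0.9981337  -0.        ] spot [ 0.60223803 -0.15079607  0.067     ] [ 0.59909319 -0.14480549  0.092     ]
[ 3.93111637e-01  3.08395234e-01  1.86673894e+00 -6.00240129e-05
  9.66463553e-01  3.33071239e-01] 3.1417
```

View pics/w1.png

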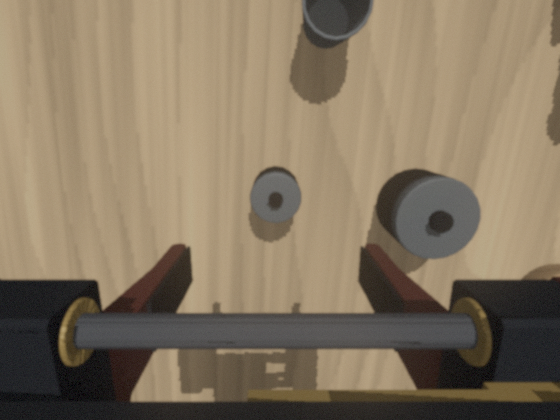

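The wrist view shows the small cup's lid centred at about (275.5,197), with the big cup at (437,217) and the open cup at (338,12) well clear of the fingers. I'll refine the position and grasp.

```bash
python3 - <<'E'
from h import *
c=wray(np.load('T1.npy'),275.5,197,.052); print(c)
c=.7*c+.3*np.array([.4815,.212,.052])
movel([c[0],c[1],.10],v=.15)
print(movel([c[0],c[1],.019],v=.1,until_force=8))
command_gripper(0.0)
print(get_grip_width()*88,get_finger_force(),get_tcp_pos())
t=get_tcp_pos();np.save('g.npy',np.r_[c[:2],t])
movel([t[0],t[1],.17],v=.15)
print(get_grip_width()*88,get_finger_force(),get_ft_force(),get_time()); 
# above the drawer
x=np.array([.0611,-.998]); s=np.array([.6015,-.148])
move_pose([*s,.19],quat(-x)); T=wT();snap('wrist','w2');np.save('T2.npy',T);snap('top','t2');print(get_tcp_pos(),get_time(),get_finger_force())
E
```

```text
[0.48213275 0.21641767 0.052     ]
False
49.840357185525 30.000272691249847 [0.48196203 0.2150972  0.01908114]
49.43058973673073 29.999768435955048 [-0.67782717 -0.17514826 -1.25950553] 6.75
[ 0.60149768 -0.14659644  0.18993075] 8.275 29.999877512454987
```

View pics/w2.png

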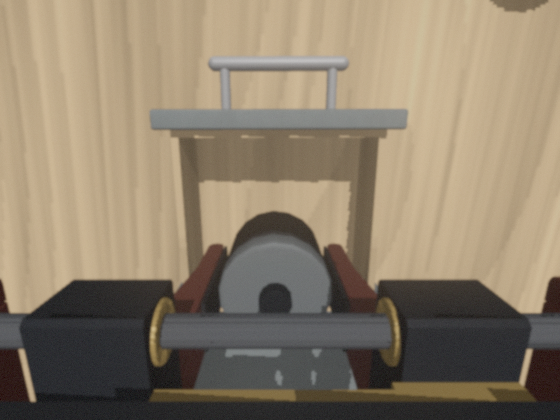

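The cup is held. The handle runs (210–347, 63), the front's top strip spans columns 152–406 with its inner edge at row ~129, and the axes look aligned with the tool. I'll compute the spot, lower the cup with force sensing, and release.

```bash
python3 - <<'E'
from h import *
T=np.load('T2.npy'); x=np.array([.0611,-.998,0])
h1,h2=wray(T,210,63,.067),wray(T,347,63,.067); i1,i2=wray(T,152,129,.092),wray(T,406,129,.092)
hs=(h1+h2)/2+.121*x; fs=(i1+i2)/2+.065*x
print(np.linalg.norm(h2-h1),np.linalg.norm(i2-i1),h2-h1,hs,fs)
s=(hs+fs)[:2]/2
assert np.linalg.norm(s-[.6015,-.148])<.012
np.save('s.npy',s)
q=quat(-x); movel([*s,.10],frame=None,v=.1)
movel([*s,.050],v=.08,until_force=10)
hit=movel([*s,.037],v=.02,until_force=3); print(hit,get_tcp_pos(),get_ft_force())
w=get_grip_width(); command_gripper(w+.15)
print(get_grip_width()*88,get_finger_force(),get_tcp_pos(),get_time())
wait(.3)
t=get_tcp_pos();movel([t[0],t[1],.19],v=.12)
T=wT();snap('wrist','w3');np.save('T3.npy',T);print(get_time())
E
```

```text
0.10801536016417768 0.19177815606984774 [0.10780241 0.00677919 0.        ] [ 0.6046441  -0.15013692  0.067     ] [ 0.60462285 -0.14421124  0.092     ]
True [ 0.60481339 -0.14726672  0.04090439] [-0.82432381  0.04759484  3.04962784]
63.18019269573225 0.0 [ 0.60409761 -0.14701346  0.04018306] 11.0417
12.7917
```

View pics/w3.png

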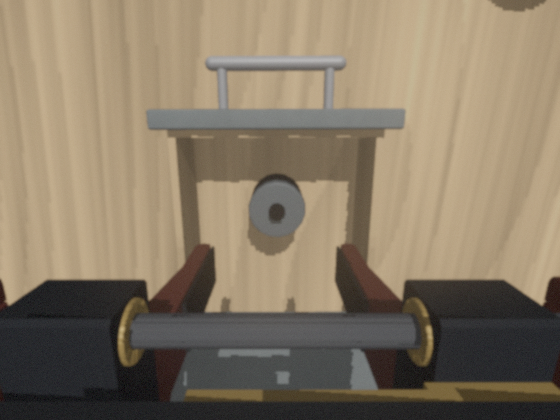

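The cup stands upright in the drawer at about (277,205), released. Next I'll push the handle shut.

```bash
python3 - <<'E'
from h import *
x=np.array([.0611,-.998]); s=np.load('s.npy'); h=s-.121*x
a=h-.055*x
movel([*a,.19],v=.2); command_gripper(0.0)
movel([*a,.055],v=.12,until_force=10)
p=h-.017*x
k=lambda q,v,f:(movel([*q,.055],v=v,until_force=f),get_tcp_pos(),get_ft_force(),get_time())
print(k(p,.05,10)); print(k(p+.125*x,.06,15)); print(k(p+.20*x,.03,15))
snap('top','t4')
t=get_tcp_pos()[:2]; print('travel',(t-h)@x); movel([*(t-.05*x),.055],v=.1); movel([*(t-.05*x),.2],v=.15)
T=wT();snap('wrist','w5');snap('side','s5');a=cv2.imread('pics/s5.png')[150:420,200:480];b=cv2.imread('pics/w5.png')[:270,140:420]
cv2.imwrite('pics/c5.png',cv2.resize(np.hstack([a,b]),None,fx=1.4,fy=1.4));print(get_time())
E
```

```text
(False, array([ 0.59612515, -0.00936742,  0.05492515]), array([ 0.50757145,  0.1502156 , -0.52808537]), 17.0333)
(False, array([ 0.60359261, -0.13408746,  0.05489697]), array([ 0.21554851,  0.00700623, -0.24947847]), 19.2667)
(True, array([ 0.60561268, -0.16684635,  0.05471401]), array([-0.20258584,  3.32358536,  2.35565628]), 20.55)
travel 0.14065211635843994
22.4667
```

View pics/c5.png

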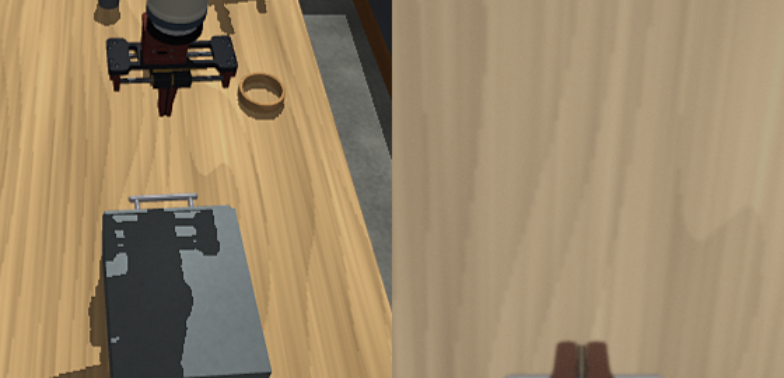

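The side view shows the drawer front flush with the cabinet and the handle at about (316,291). I'll confirm that nothing rebounded, then hand in.

```bash
python3 - <<'E'
from h import *
r=ray('side',315.7,290.2,.067);print(r)
ok=abs(r[1]+.1823)<.008
print(ok,get_time(),get_ft_force())
if ok: wait(.3); print(job_done())
E
```

```text
[ 0.60560453 -0.18262001  0.067     ]
True 22.4667 [-0.11106299  0.93230632 -0.63508363]
the job is handed in; nothing more can be done
None
```

The small lidded cup was set down upright in the drawer and released, and the drawer was then pushed shut against its stop. I handed the job in at about 23 s; the cup could not be seen once the drawer was closed, and no verdict came back.

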